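# Wind the length stop up to a sample bar with the star wheel

### The arm

A 6-joint arm with a two-finger parallel gripper is mounted at the origin on the work surface. World frame = base frame: x ahead of the robot, y to its left, z up, the work surface at z = 0. Lengths are in mm, angles in rad, forces in N, time in s.
With the tool pointing down it reaches from about 350 to 975 mm from the base axis. Payload 7.1 kg.
Tool frame: the origin (TCP) lies at the very end of the fingers, on their centre line; the grasp point (between the pads) lies 19 mm behind it (r.tcp_to_grasp is the distance from the TCP to the grasp point, in mm); y points along the fingers, z is the direction in which the jaws open and shut, and the axes are right-handed (so a half turn about y gives the same grasp; the last joint's range is limited). The gripper opens to 88 mm and grips with 3 to 60 N. Pads are 20 mm wide; open, the fingers measure 115 mm over their backs; the gripper's body (75 mm by 178 mm) begins 61 mm behind the grasp point.
Start: joints at [1.179, 0.423, 1.63, -0, 1.089, -0.019], TCP at [227.608, 582.065, 222.675] pointing down, gripper open.
Joint ranges: [-3, 3], [-0.9, 2.11], [0.09, 2.58], [-1.31, 4.45], [0.11, 2.69], [-2.54, 2.54]. Speed limits (rad/s): [2.39, 2.39, 3.01, 3.14, 3.14, 3.14].

### API

Orientations are given as a unit quaternion [x, y, z, w].
In Python, from station import r, viewer gives the robot as it stands.
- The arm moves only by the tool arm_command, never from a script. Its argument "deltas" is a list of rows, each a list of 2 entries, a list of its own where there are three numbers: the shift along the tool's x, y, z as a fraction of full scale, then the turn, a rotation vector about the tool's x, y, z as a fraction of full scale. A call has 1 to 12 rows; each row is the pose to reach, as a shift and turn from the pose commanded when the call began, along the tool's axes at that moment, turning the shorter way round; what a row does not reach only later rows make up. Full scale, the value 1, is 1 m for a shift and 180 degrees for a turn. A row lasts 1/12 s, in which the tool goes at most 41.7 mm and 7.16 degrees, less where a joint would pass 70% of its speed; a pose out of reach is approached as far as the arm can. A call with a number of a shift or a turn outside -1 to 1 is refused whole. A call with a gripper value outside its range is refused whole. "gripper" is the closure, from 0 (fully open) to 1 (shut), set as the call begins (left out, the last holds). The fingers move at their own pace and stop on an object; the grip force is fixed at half the most. Time passes only in rows, so rows that repeat a pose let the fingers close. It gives the time, the measured TCP pose, the force and the opening at its end, in the units of the state.
- r.state(): the state, without advancing time (a new reading comes with each control period).
- viewer.read_camera(name): name is "scene" or "top" or "wrist"; returns the picture (480x640x3 uint8, blue, green, red); there is no depth.
- viewer.get_calibration(name): a dict with "camera_matrix" (3x3 intrinsics, pixels), "dist" ([k1, k2, p1, p2, k3] as OpenCV has them; the pictures are not rectified), "R" (3x3) and "t" (3): a world point X has camera coordinates R X + t. Camera axes: x right, y down, z forward; pixel columns grow to the right and rows downward; lengths in mm; the calibration is good to about 2 mm. A picture is of the moment at which its call begins: read the wrist's pose just before it. get_calibration takes no time and is no camera call; for the wrist camera it gives the pose at the moment of the call.
- r.hand_in(): hands the job in, once; it reports no verdict.
The state is a dict: "time_s": time; "q": joint angles; "joint_velocities": joint speeds; "effort": joint torques, N m; "position": TCP position; "tool_rot": TCP orientation; "force": force on the tool from outside, world axes, zero at the start; "ft_torque": the same for the moment, N m; "gripper_width": finger opening in mm.
Only numpy, scipy, OpenCV 4.12 (cv2) and the standard library are available. Lean on these libraries where they do the work, as an engineer would, in place of code of your own. Each camera call takes 0.05 s, during which the arm holds its last target.

### The job

Set the bench length stop to the sample piece: turn the star wheel by pushing its spokes round, one after another, until the sliding stop has come up to the free end of the steel box section and just touches it or all but touches it. Move the sliding stop only by the spokes, never by pushing it directly; do not jam it hard against the sample, leave the sample lying where it is against the end fence, and leave the things lying around undisturbed.

Things in the scene. Friction and masses are not known exactly. Their poses are not given: they have to be found in the camera images.
- axle (a point): Centre of the star wheel, 140 mm above the bench: a hub (48 mm diameter, 26 mm wide) on a level axle, no rim, five plain steel spokes 72 degrees apart, each a 14 mm round rod with its rounded tip 107 mm from the axle. The wheel stands upright on the robot's side of the rig. Axes of the rig: x along the axle, from the wheel to the post and bed behind it; y along the bed, in the wheel's plane; z up.
- rig: The length-stop rig; origin on the bench under the middle of its green bed (190 mm along x, 500 mm along y, 15 mm thick), axes as axle, which is 65 mm to -x. A green gearbox post (x -35 to +20 mm, 80 mm wide, top 175 mm above the bench) carries the axle; a 70 mm pinion is behind it. The sliding stop runs along y at x +66 mm.
- wheel (a joint): Star wheel angle (rad). At 0 a spoke points straight up, the others follow every 1.2566 rad; it grows as the top spoke moves towards +y of the rig. A pinion and rack then move the sliding stop 30 mm per radian towards -y, to the sample. Wheel and stop stay where left (friction: about 3 N at a spoke's end, a little more when turned faster). Range ends at 6.3, more than needed.
- stop_face (a point): Centre of the flat working face of the aluminium sliding stop (42 mm wide, 60 mm high; this point 30 mm above the bench); it looks to -y, to the sample. Axes as axle. A rack about 100 mm above the bench is fixed to the stop.
- bar_end (a point): Centre of the free end of the sample, a loose steel box section 40 x 30 mm, 120 mm long, lying along y on the bed, its other end against a dark fixed end fence 55 mm high whose place varies. This end looks to +y, to the sliding stop; the point is 30 mm above the bench. The gap to close is the distance along the rig's y from here to stop_face.
- mallet: Bystander: mallet with a white rubber head (100 mm) and a wooden handle, about 330 mm long, lying beyond the rig. Origin on the bench under the handle, 160 mm from its butt.
- tin: Bystander: plain metal can, 70 mm diameter, 100 mm high, origin at the centre of its underside.
- offcut: Bystander: bare steel angle offcut 90 x 60 x 65 mm, origin at the centre of its underside.
Things that resemble listed ones, but are neither listed nor needed, are in the scene too. Leave any purple, red or turquoise look-alike of the part that bears bar_end alone.

How it is judged (in metres and radians):
At the end, for the whole second after the job is handed in: The sliding stop's face touches the sample's free end or stands less than 5 mm from it, the wheel is at rest, and the sample's end lies within 5 mm of where it started (y of bar_end in the frame of stop_face between -0.005 and 0.003 m and distance of bar_end from where it was at the start of the episode below 0.005 m and velocity of joint wheel between -0.05 and 0.05 rad/s).
It fails at once if the robot pushes the sliding stop or its rack directly (contact force between any of the fingers, the arm and slide above 2 N).
It fails at once if the sliding stop is jammed against the sample (over 80 N) (contact force between slide and bar above 80 N).
It fails at once if a bystander is disturbed (moved over 30 mm) (distance of any of mallet, tin, offcut from where it was at the start of the episode above 0.03 m).
It also fails if it takes over 64 s, if anything falls off the work surface, if the arm or the gripper's body presses on something with over 40 N, if the wrist force passes 120 N, or if a joint passes its speed limit or range.

## Working session

There is one attempt and no reset: what is moved stays moved. The work goes in short steps, Python scripts to look and compute and a tool call to move; the robot and the scene stay as the last step left them, time stands still between calls to the robot, and variables do not carry over. Pictures are saved under pics/ and viewed, and the job is handed in when it is done.

Besides the shell and the picture viewer there is one more tool, called after "Emit:" in YAML: its name, and indented under it one key for each argument. arm_command: Moves the arm, as the interface text tells. Shift numbers are shares of 1 m and turn numbers shares of 180 degrees, none past 1 either way. Its arguments: {"type":"object","properties":{"deltas":{"type":"array"},"gripper":{"type":"number"}},"required":["deltas"]}

```bash
ls; mkdir -p pics; python3 - <<'E'
from station import r, viewer
import cv2
for n in ["scene","top","wrist"]:
    cv2.imwrite(f"pics/{n}0.png",viewer.read_camera(n))
    c=viewer.get_calibration(n); print(n,c)
print(r.state())
E
```

```text
pics
scene {'camera_matrix': array([[570.19608301,   0.        , 318.88603099],
       [  0.        , 570.19608301, 239.07212253],
       [  0.        ,   0.        ,   1.        ]]), 'dist': array([-0.1063952,  0.       ,  0.       ,  0.       ,  0.       ]), 'R': array([[-0.20943403,  0.97781903,  0.00270787],
       [ 0.73375289,  0.15898802, -0.66055243],
       [-0.64633125, -0.13635525, -0.75077504]]), 't': array([  96.84721933, -334.10818671, 1665.79215105])}
top {'camera_matrix': array([[485.69208336,   0.        , 324.17450337],
       [  0.        , 485.69208336, 238.29310382],
       [  0.        ,   0.        ,   1.        ]]), 'dist': array([0.02051184, 0.        , 0.        , 0.        , 0.        ]), 'R': array([[-0.00813531, -0.99996175,  0.00321212],
       [-0.98482325,  0.00745515, -0.17340008],
       [ 0.1733695 , -0.00457404, -0.98484623]]), 't': array([  15.43480819,  547.04787158, 1115.66412168])}
wrist {'camera_matrix': array([[398.84632927,   0.        , 316.62030777],
       [  0.        , 398.84632927, 242.98717516],
       [  0.        ,   0.        ,   1
[... 301 characters left out ...]
4])}
{'time_s': 0.15, 'q': array([ 1.17900472e+00,  4.23660114e-01,  1.63049962e+00, -4.53199072e-05,
        1.08858132e+00, -1.90329945e-02]), 'joint_velocities': array([-1.91420453e-03, -2.38287160e-03, -2.57755992e-03,  1.33794467e-03,
        2.05288289e-05,  4.15130000e-04]), 'effort': array([ 3.02024227e-04, -5.44981027e+01, -2.73919916e+01,  6.44155755e-02,
        2.04595149e-02, -5.87919226e-05]), 'position': array([227.46159617, 581.68538906, 222.08933194]), 'tool_rot': array([ 0.69526246, -0.13108998,  0.13095214, -0.69446171]), 'force': array([-0.27459452,  0.01466732,  0.34134125]), 'ft_torque': array([-0.01812532, -0.01224281,  0.00098167]), 'gripper_width': 87.51937071166988}
```

View pics/scene0.png

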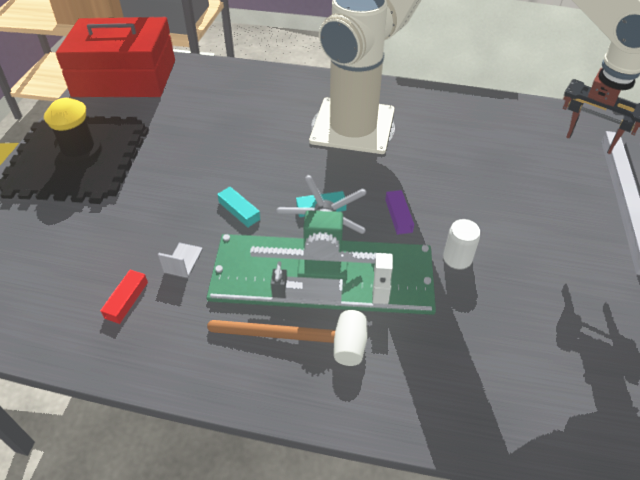

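View pics/top0.png

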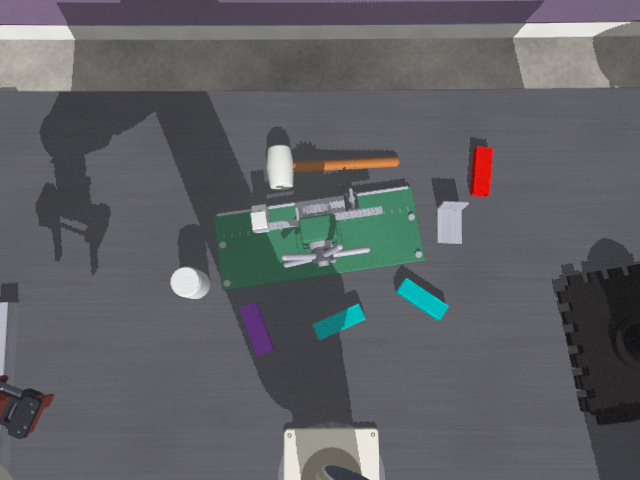

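View pics/wrist0.png

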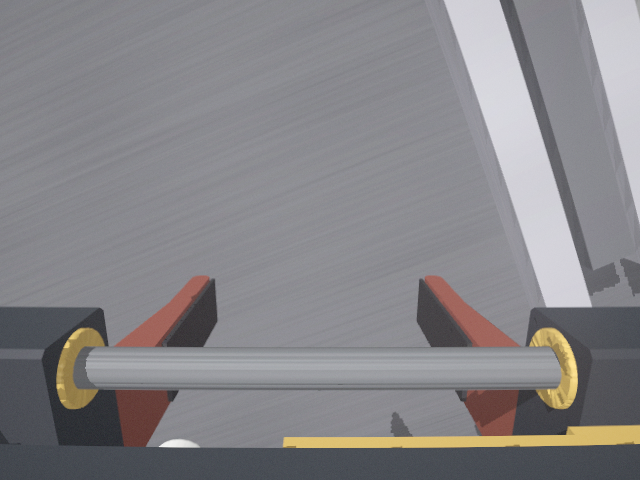

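```bash
python3 - <<'E'
import cv2
a=cv2.imread("pics/top0.png")[170:300,205:435]; cv2.imwrite("pics/topc.png",cv2.resize(a,None,fx=3.4,fy=3.4,interpolation=cv2.INTER_CUBIC))
a=cv2.imread("pics/scene0.png")[165:320,200:445]; cv2.imwrite("pics/scenec.png",cv2.resize(a,None,fx=3.2,fy=3.2,interpolation=cv2.INTER_CUBIC))
E
```

```text
(no output)
```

View pics/topc.png

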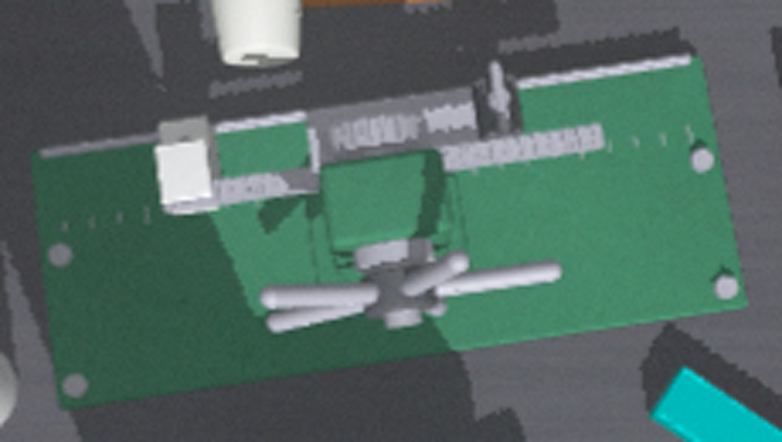

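View pics/scenec.png

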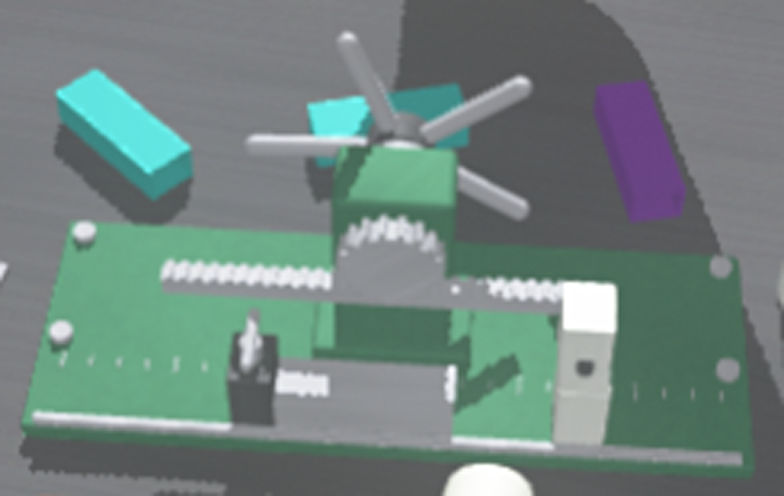

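Top view candidates for the sample: the grey box at (320,206), which lies on the bed against the dark fence at (352,198), turquoise at (338,322) and (422,299), purple (256,328) and red (482,171). By the description it is the grey steel one. The crops confirm this: its free end is at scene ≈(341,288), facing the white stop at ≈(375,285).

```bash
cat > h.py <<'E'
import numpy as np, cv2
from station import r, viewer
C={n:viewer.get_calibration(n) for n in("scene","top")}
def ray(n,uv,c=None):
    c=c or C[n]; p=cv2.undistortPoints(np.array([[uv]],float),c["camera_matrix"],c["dist"])[0,0]
    return -c["R"].T@c["t"], c["R"].T@np.array([p[0],p[1],1])
def onplane(n,uv,P,N):
    o,d=ray(n,uv); return o+d*(np.dot(np.subtract(P,o),N)/np.dot(d,N))
def onz(n,uv,z): return onplane(n,uv,[0,0,z],[0,0,1.])
def tri(a,b):
    o1,d1=ray("scene",a);o2,d2=ray("top",b)
    s=np.linalg.lstsq(np.stack([d1,-d2],1),o2-o1,rcond=None)[0]
    p,q=o1+s[0]*d1,o2+s[1]*d2
    return (p+q)/2,np.linalg.norm(p-q)
T=lambda x,y:(205+x/3.4-.35,170+y/3.4-.35)
S=lambda x,y:(200+x/3.2-.35,165+y/3.2-.35)
def proj(n,X):
    c=C[n]; return cv2.projectPoints(np.array([X],float),cv2.Rodrigues(c["R"])[0],c["t"],c["camera_matrix"],c["dist"])[0][0,0]
E
python3 - <<'E'
from h import *
np.set_printoptions(precision=1,suppress=True)
# order: +y/+x, -y/+x, -y/-x, +y/-x
top=[T(33,155),T(695,55),T(747,303),T(62,408)]
sc=[S(752,470),S(22,430),S(70,222),S(737,258)]
for a,b in zip(sc,top): print(onz("scene",a,15),onz("top",b,15),tri(a,b))
P=[(onz("scene",a,15)+onz("top",b,15))[:2]/2 for a,b in zip(sc,top)]
c=np.mean(P,0); ey=(P[0]-P[1])+(P[3]-P[2]); ey/=np.linalg.norm(ey)
print(c,ey,np.degrees(np.arctan2(-ey[0],ey[1])),np.linalg.norm(P[0]-P[1]),np.linalg.norm(P[3]-P[2]),np.linalg.norm(P[0]-P[3]))
print("bar top edge end", onz("scene",S(455,370),45),onz("top",T(315,130),45))
ex=np.array([ey[1],-ey[0]])
N=np.r_[ex,0]; ax=np.r_[c-65*ex,140]
print("axle",ax,proj("scene",ax),proj("top",ax))
for t in [(347,38),(527,83),(524,212),(250,145)]:
    p=onplane("scene",S(*t),ax,N)-ax; print(p@np.r_[ey,0],p[2],np.hypot(p@np.r_[ey,0],p[2]),np.degrees(np.arctan2(p@np.r_[ey,0],p[2])))
E
```

```text
[618.4 287.3  15. ] [613.  282.9  15. ] (array([614.3, 286.2,   8.6]), np.float64(3.656809234923022))
[ 690.5 -201.6   15. ] [ 685.1 -203.2   15. ] (array([ 686.7, -204.1,    9. ]), np.float64(0.5184926475135159))
[ 502.2 -230.    15. ] [ 500.2 -233.6   15. ] (array([ 500.2, -232.6,   12.6]), np.float64(3.0227460941598894))
[432.1 261.4  15. ] [428.9 256.6  15. ] (array([428.9, 259.6,  10.7]), np.float64(4.308019926008192))
[558.8  27.5] [-0.1  1. ] 8.304789746350137 492.80296964196 495.84810076537 187.0540978212456
bar top edge end [600.   80.2  45. ] [623.1  75.7  45. ]
axle [494.5  18.1 140. ] [324.1 211.1] [321.3 254.7]
-33.806166765494105 99.04874865575493 104.6590250367703 -18.845202508559474
83.2211451590633 67.05415838997828 106.87384693634911 51.14040391009064
88.83459597129898 -57.499126134769995 105.81935053498542 122.91338770130403
-101.45311221741747 -3.6895782213125585 101.52018009268446 -92.08277629711552
```

```bash
cat >> h.py <<'E'
c=np.array([558.8,27.5]); a=np.radians(8.3); ey=np.array([-np.sin(a),np.cos(a),0]); ex=np.array([np.cos(a),np.sin(a),0]); c3=np.r_[c,0]; ax=c3-65*ex+[0,0,140]
def rig(p): d=np.asarray(p)-c3; return np.array([d@ex,d@ey,d[2]])
E
python3 - <<'E'
from h import *
np.set_printoptions(precision=1,suppress=True)
for nm,x,pts in [("bar",86,[(455,372),(453,438)]),("stop",87,[(559,365),(555,435)])]:
  for p in pts: print(nm,rig(onplane("scene",S(*p),c3+x*ex,ex)))
print(r.state()["position"])
im=viewer.read_camera("scene"); cv2.imwrite("pics/s1.png",cv2.resize(im[265:312,270:410],None,fx=5.6,fy=5.6,interpolation=cv2.INTER_NEAREST))
from scipy.spatial.transform import Rotation as R
Rt=R.from_quat(r.state()["tool_rot"]).as_matrix();print(Rt)
E
```

```text
bar [86.  46.1 92.3]
bar [86.  47.2 18.8]
stop [ 87.  111.9 106.8]
stop [ 87.  115.1  30.1]
[227.5 581.7 222.1]
[[ 0.9 -0.   0.4]
 [-0.4 -0.   0.9]
 [-0.  -1.  -0. ]]
```

View pics/s1.png

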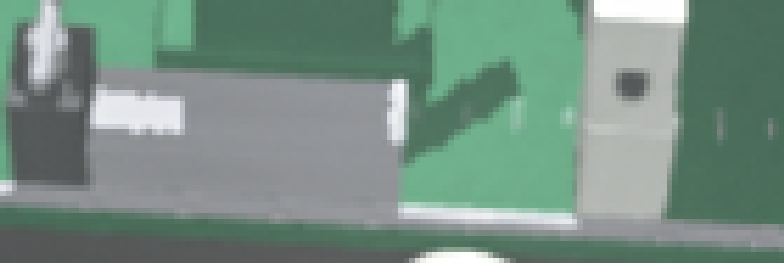

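```bash
python3 - <<'E'
from h import *
np.set_printoptions(precision=1,suppress=True)
q=lambda x,y:(270+x/5.6-.4,265+y/5.6-.4)
for nm,p,z in [("bar bot",(400,205),15),("bar top near",(408,80),45),("bar top far",(402,145),45),("stop bot",(577,213),15),("stop seam",(583,124),60),("stop seam",(583,124),75)]:
  print(nm,rig(onz("scene",q(*p),z)))
E
```

```text
bar bot [82.5 46.8 15. ]
bar top near [44.5 47.3 45. ]
bar top far [75.8 46.3 45. ]
stop bot [ 81.8 115.2  15. ]
stop seam [ 72.4 114.1  60. ]
stop seam [ 83.7 113.   75. ]
```

```bash
cat >> h.py <<'E'
from scipy.spatial.transform import Rotation as Ro
Rg=np.stack([ex,[0,0,-1],ey],1)
def delta(target_rig, pos=None, fs=1.0):
    s=r.state(); Rt=Ro.from_quat(s["tool_rot"]).as_matrix(); p=s["position"] if pos is None else np.array(pos)
    w=c3+target_rig[0]*ex+target_rig[1]*ey+[0,0,target_rig[2]]
    return Rt.T@(w-p)/1000, Ro.from_matrix(Rt.T@Rg).as_rotvec()/np.pi, w
E
python3 - <<'E'
from h import *
np.set_printoptions(precision=4,suppress=True)
print(delta((-66,-75,300),pos=[227.608,582.065,222.675]))
print(rig(r.state()["position"]))
E
```

```text
(array([ 0.4902, -0.0769, -0.4938]), array([ 0.0003, -0.1648, -0.0001]), array([504.318 , -56.2419, 300.    ]))
[-247.8485  596.3232  222.2026]
```

Emit:
arm_command:
  deltas:
    - [[0,-0.04,0],[0,0,0]]
    - [[0.02,-0.077,-0.02],[0,-0.03,0]]
    - [[0.05,-0.077,-0.05],[0,-0.06,0]]
    - [[0.08,-0.077,-0.08],[0,-0.09,0]]
    - [[0.11,-0.077,-0.11],[0,-0.12,0]]
    - [[0.14,-0.077,-0.14],[0,-0.165,0]]
    - [[0.17,-0.077,-0.17],[0,-0.165,0]]
    - [[0.2,-0.077,-0.2],[0,-0.165,0]]
    - [[0.23,-0.077,-0.23],[0,-0.165,0]]
    - [[0.255,-0.077,-0.255],[0,-0.165,0]]
    - [[0.265,-0.077,-0.265],[0,-0.165,0]]
    - [[0.265,-0.077,-0.265],[0,-0.165,0]]
  gripper: 1

```text
time_s: 1.2
position: [378.8, 235.7, 299.7]
tool_rot: [0.706, 0.05, -0.05, -0.705]
force: [-0.1, -0.3, 0.0]
gripper_width: 11.3
```

```bash
python3 - <<'E'
from h import *
np.set_printoptions(precision=4,suppress=True)
print(delta((-66,-75,300)));s=r.state()
print(rig(s["position"]),s["time_s"],s["gripper_width"],s["force"])
E
```

```text
(array([ 0.0831, -0.    , -0.3067]), array([ 0.0003, -0.0011,  0.    ]), array([504.318 , -56.2419, 300.    ]))
[-148.1096  231.9845  299.7135] 1.2 11.275684199211245 [-0.1198 -0.3321  0.0375]
```

Emit:
arm_command:
  deltas:
    - [[0.008,0,-0.03],[0,0,0]]
    - [[0.016,0,-0.06],[0,0,0]]
    - [[0.025,0,-0.09],[0,0,0]]
    - [[0.033,0,-0.12],[0,0,0]]
    - [[0.041,0,-0.15],[0,0,0]]
    - [[0.05,0,-0.18],[0,0,0]]
    - [[0.06,0,-0.21],[0,0,0]]
    - [[0.066,0,-0.24],[0,0,0]]
    - [[0.075,0,-0.27],[0,0,0]]
    - [[0.083,0,-0.295],[0,0,0]]
    - [[0.083,0,-0.307],[0,0,0]]
    - [[0.083,0,-0.307],[0,0,0]]

```text
time_s: 2.2
position: [505.0, -54.0, 299.3]
tool_rot: [-0.705, -0.051, 0.051, 0.705]
force: [0.4, 0.9, 0.4]
gripper_width: 0.6
```

```bash
python3 - <<'E'
from h import *
np.set_printoptions(precision=4,suppress=True)
print(delta((-66,-75,205)));s=r.state()
print(rig(s["position"]),s["time_s"],s["gripper_width"],s["force"])
for n in("scene","wrist"):
  im=viewer.read_camera(n)
  if n=="scene": im=cv2.resize(im[130:320,200:445],None,fx=3,fy=3)
  cv2.imwrite(f"pics/{n}2.png",im)
E
```

```text
(array([-0.0009,  0.0943, -0.0022]), array([-0.    , -0.0004, -0.0002]), array([504.318 , -56.2419, 205.    ]))
[-65.0464 -72.8519 299.3445] 2.2 0.6223951518721709 [0.3755 0.8622 0.4418]
```

View pics/scene2.png

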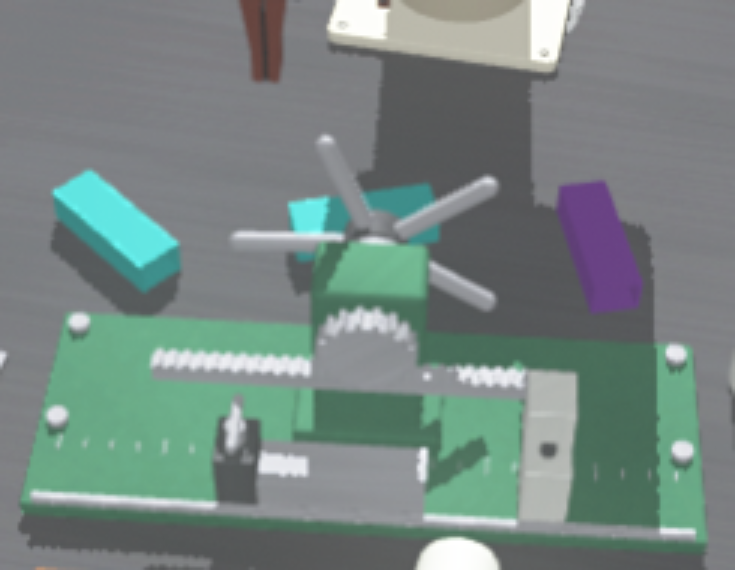

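View pics/wrist2.png

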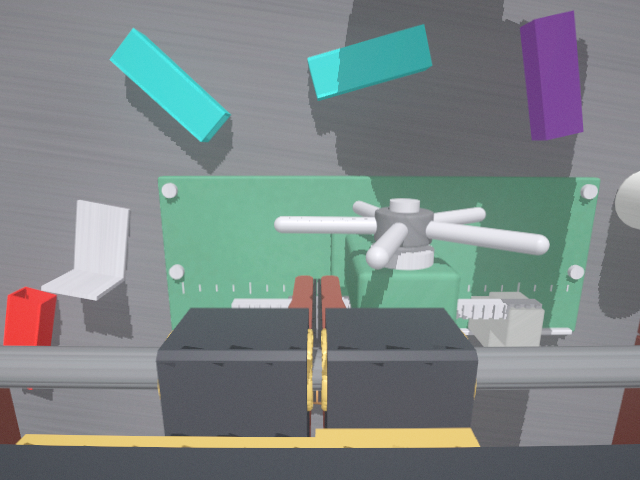

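```bash
python3 - <<'E'
from h import *
np.set_printoptions(precision=1,suppress=True)
C["wrist"]=viewer.get_calibration("wrist")
for X in [(-65,-36,240),(-65,-107,136),(-65,84,206),(-65,0,140),(-65,-72.8,299.3)]:
    print(X,proj("wrist",c3+X[0]*ex+X[1]*ey+[0,0,X[2]]))
E
```

```text
(-65, -36, 240) [378.7 262.7]
(-65, -107, 136) [274.5 226.4]
(-65, 84, 206) [550.1 247.6]
(-65, 0, 140) [404.  227.3]
(-65, -72.8, 299.3) [314.7 302.4]
```

Emit:
arm_command:
  deltas:
    - [[0,0.025,0],[0,0,0]]
    - [[0,0.05,0],[0,0,0]]
    - [[0,0.075,0],[0,0,0]]
    - [[0,0.1,0],[0,0,0]]
    - [[0,0.1,0],[0,0,0]]
    - [[0,0.1,0.007],[0,0,0]]
    - [[0,0.1,0.014],[0,0,0]]
    - [[0,0.1,0.018],[0,0,0]]
    - [[0,0.1,0.022],[0,0,0]]
    - [[0,0.1,0.026],[0,0,0]]
    - [[0,0.1,0.03],[0,0,0]]
    - [[0,0.1,0.034],[0,0,0]]

```text
time_s: 3.3
position: [501.5, -19.4, 202.1]
tool_rot: [0.706, 0.053, -0.05, -0.705]
force: [-0.1, -4.0, 5.5]
gripper_width: 0.4
```

```bash
cat > look.py <<'E'
import sys
from h import *
np.set_printoptions(precision=1,suppress=True)
s=r.state(); print(rig(s["position"]),s["time_s"],"F rig",[round(float(s["force"]@v),1) for v in(ex,ey)],s["force"][2])
im=viewer.read_camera("scene"); cv2.imwrite(f"pics/{sys.argv[1]}.png",cv2.resize(im[130:320,200:445],None,fx=3,fy=3,interpolation=cv2.INTER_CUBIC))
E
python3 look.py a1
```

```text
[-63.5 -38.2 202.1] 3.3 F rig [-0.6, -3.9] 5.520979144541754
```

View pics/a1.png

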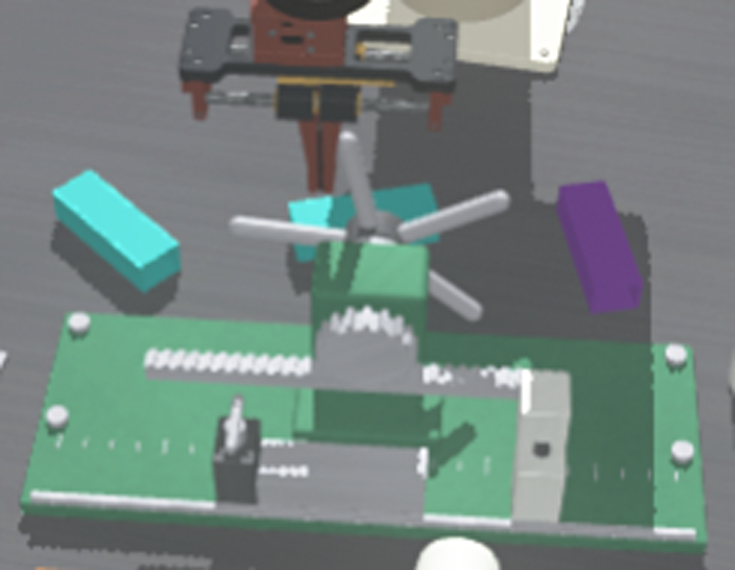

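The finger is pushing the upper spoke, and the stop has begun to move towards the sample (its left edge went from crop x≈520 to 513). I'll carry on.

Emit:
arm_command:
  deltas:
    - [[0,0,0.005],[0,0,0]]
    - [[0,0,0.01],[0,0,0]]
    - [[0,0,0.015],[0,0,0]]
    - [[0,0,0.02],[0,0,0]]
    - [[0,0,0.025],[0,0,0]]
    - [[0,0,0.03],[0,0,0]]
    - [[0,0,0.035],[0,0,0]]
    - [[0,0,0.04],[0,0,0]]
    - [[0,0,0.045],[0,0,0]]
    - [[0,0,0.05],[0,0,0]]
    - [[0,0,0.055],[0,0,0]]
    - [[0,0,0.06],[0,0,0]]

```text
time_s: 4.35
position: [489.8, 40.1, 198.7]
tool_rot: [0.706, 0.051, -0.052, -0.705]
force: [1.0, -5.0, -0.2]
gripper_width: 0.6
```

Emit:
arm_command:
  deltas:
    - [[0,0,0.005],[0,0,0]]
    - [[0,0,0.009],[0,0,0]]
    - [[0,0,0.013],[0,0,0]]
    - [[0,0,0.017],[0,0,0]]
    - [[0,0,0.021],[0,0,0]]
    - [[0,0,0.024],[0,0,0]]
    - [[0,0,0.026],[0,0,0]]
    - [[0,0,0.026],[0,0,0]]

```text
time_s: 5.02
position: [486.7, 66.3, 199.5]
tool_rot: [-0.705, -0.051, 0.052, 0.705]
force: [0.2, -1.6, 0.5]
gripper_width: 0.4
```

```bash
python3 look.py a2
```

```text
[-65.8  48.8 199.5] 5.0167 F rig [-0.0, -1.6] 0.45817702191632964
```

View pics/a2.png

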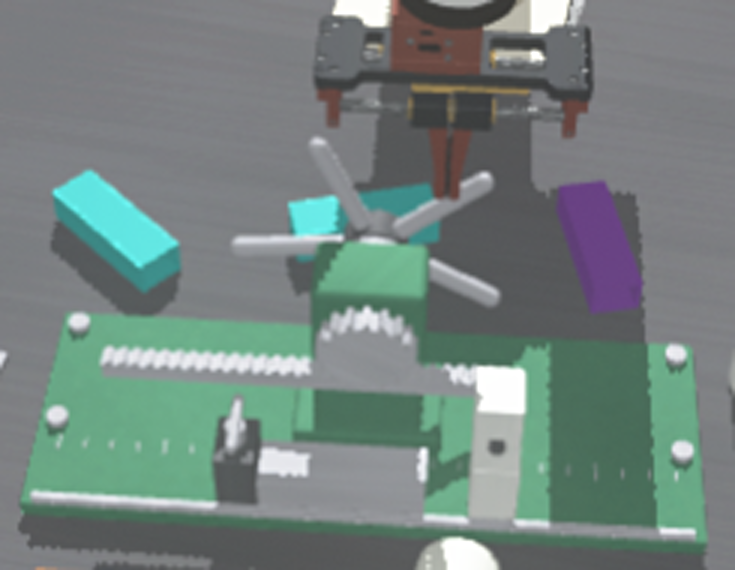

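Emit:
arm_command:
  deltas:
    - [[0,-0.025,-0.003],[0,0,0]]
    - [[0,-0.055,-0.003],[0,0,0]]
    - [[0,-0.085,-0.003],[0,0,0]]
    - [[0,-0.1,-0.003],[0,0,0]]
    - [[0,-0.1,-0.02],[0,0,0]]
    - [[0,-0.1,-0.05],[0,0,0]]
    - [[0,-0.1,-0.08],[0,0,0]]
    - [[0,-0.1,-0.105],[0,0,0]]
    - [[0,-0.1,-0.124],[0,0,0]]
    - [[0,-0.1,-0.124],[0,0,0]]
    - [[0,-0.1,-0.124],[0,0,0]]

```text
time_s: 5.98
position: [505.0, -57.1, 299.5]
tool_rot: [-0.705, -0.051, 0.051, 0.706]
force: [0.6, 0.2, 0.2]
gripper_width: 0.4
```

Emit:
arm_command:
  deltas:
    - [[0,0.025,0],[0,0,0]]
    - [[0,0.05,0],[0,0,0]]
    - [[0,0.075,0],[0,0,0]]
    - [[0,0.1,0],[0,0,0]]
    - [[0,0.1,0],[0,0,0]]
    - [[0,0.1,0.007],[0,0,0]]
    - [[0,0.1,0.013],[0,0,0]]
    - [[0,0.1,0.018],[0,0,0]]
    - [[0,0.1,0.023],[0,0,0]]
    - [[0,0.1,0.028],[0,0,0]]
    - [[0,0.1,0.033],[0,0,0]]
    - [[0,0.1,0.038],[0,0,0]]

```text
time_s: 6.98
position: [501.7, -19.4, 202.4]
tool_rot: [0.706, 0.054, -0.05, -0.705]
force: [1.8, -5.2, 5.1]
gripper_width: 0.6
```

Emit:
arm_command:
  deltas:
    - [[0,0,0.005],[0,0,0]]
    - [[0,0,0.01],[0,0,0]]
    - [[0,0,0.015],[0,0,0]]
    - [[0,0,0.02],[0,0,0]]
    - [[0,0,0.024],[0,0,0]]
    - [[0,0,0.028],[0,0,0]]
    - [[0,0,0.032],[0,0,0]]
    - [[0,0,0.035],[0,0,0]]
    - [[0,0,0.035],[0,0,0]]

```text
time_s: 7.73
position: [494.5, 15.9, 199.5]
tool_rot: [-0.705, -0.052, 0.052, 0.705]
force: [2.1, -1.4, 2.1]
gripper_width: 0.6
```

```bash
python3 look.py a3
```

```text
[-65.3  -2.2 199.5] 7.7333 F rig [1.8, -1.7] 2.1088216071927155
```

View pics/a3.png

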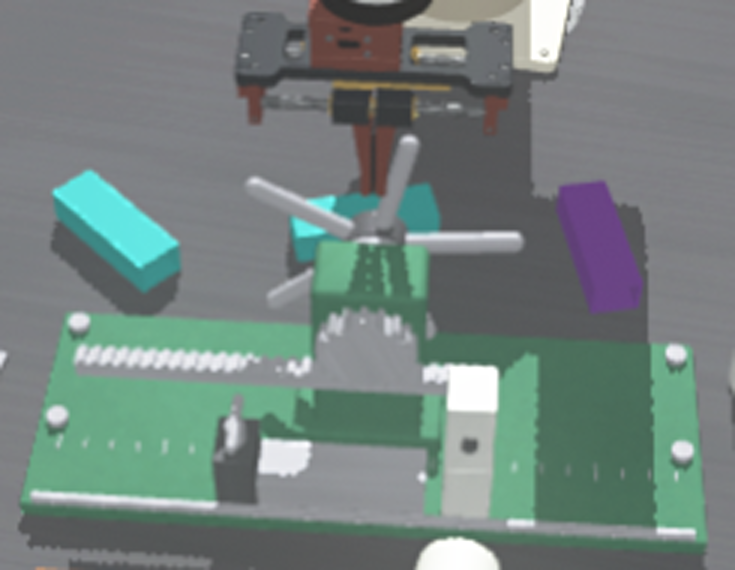

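Emit:
arm_command:
  deltas:
    - [[0,0,0.003],[0,0,0]]
    - [[0,0,0.006],[0,0,0]]
    - [[0,0,0.009],[0,0,0]]
    - [[0,0,0.012],[0,0,0]]
    - [[0,0,0.015],[0,0,0]]
    - [[0,0,0.017],[0,0,0]]
    - [[0,0,0.019],[0,0,0]]
    - [[0,0,0.02],[0,0,0]]
    - [[0,0,0.021],[0,0,0]]
    - [[0,0,0.021],[0,0,0]]

```text
time_s: 8.62
position: [490.4, 35.9, 198.9]
tool_rot: [0.705, 0.051, -0.052, -0.705]
force: [1.3, -3.9, -0.1]
gripper_width: 0.7
```

```bash
cat > gap.py <<'E'
import sys
from h import *
np.set_printoptions(precision=1,suppress=True)
s=r.state(); print(rig(s["position"]),s["time_s"],"F rig",[round(float(s["force"]@v),1) for v in(ex,ey)],s["force"][2])
im=viewer.read_camera("scene"); cv2.imwrite(f"pics/{sys.argv[1]}.png",cv2.resize(im[250:315,270:380],None,fx=7,fy=7,interpolation=cv2.INTER_NEAREST))
E
python3 gap.py g1
```

```text
[-66.5  18.2 198.9] 8.6167 F rig [0.7, -4.1] -0.08157797952236323
```

View pics/g1.png

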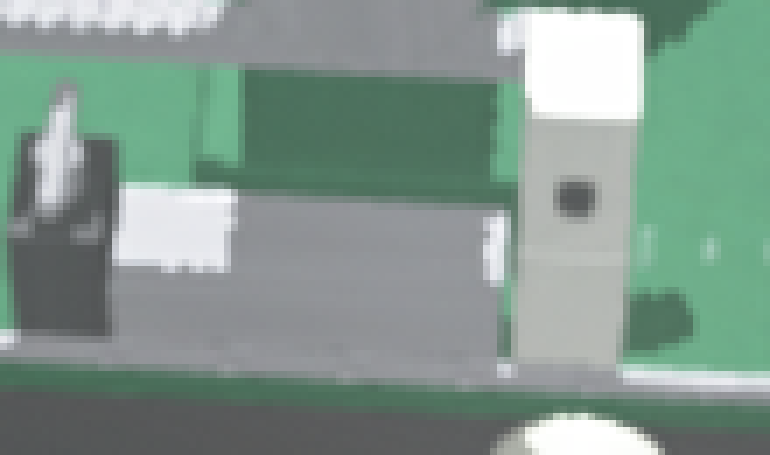

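Emit:
arm_command:
  deltas:
    - [[0,0,0.001],[0,0,0]]
    - [[0,0,0.002],[0,0,0]]
    - [[0,0,0.003],[0,0,0]]
    - [[0,0,0.004],[0,0,0]]
    - [[0,0,0.005],[0,0,0]]
    - [[0,0,0.006],[0,0,0]]
    - [[0,0,0.007],[0,0,0]]
    - [[0,0,0.007],[0,0,0]]
    - [[0,0,0.007],[0,0,0]]

```text
time_s: 9.42
position: [490.1, 43.0, 199.4]
tool_rot: [0.705, 0.051, -0.052, -0.705]
force: [0.4, -4.0, -0.6]
gripper_width: 0.2
```

```bash
python3 gap.py g2
```

```text
[-65.8  25.2 199.4] 9.4167 F rig [-0.1, -4.0] -0.584470955569807
```

View pics/g2.png

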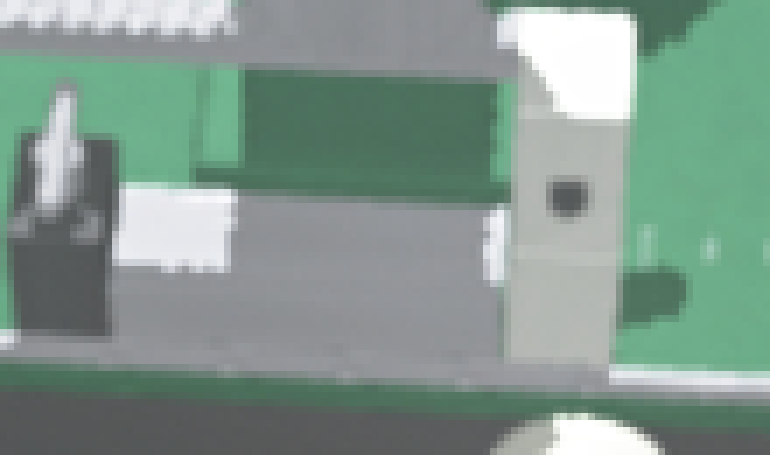

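Emit:
arm_command:
  deltas:
    - [[0,0,0.001],[0,0,0]]
    - [[0,0,0.0015],[0,0,0]]
    - [[0,0,0.002],[0,0,0]]
    - [[0,0,0.0025],[0,0,0]]
    - [[0,0,0.003],[0,0,0]]
    - [[0,0,0.003],[0,0,0]]
    - [[0,0,0.003],[0,0,0]]

```text
time_s: 10.05
position: [490.1, 46.0, 199.7]
tool_rot: [-0.705, -0.051, 0.051, 0.705]
force: [-0.0, -3.7, 0.2]
gripper_width: 0.4
```

```bash
python3 gap.py g3
```

```text
[-65.3  28.3 199.7] 10.05 F rig [-0.5, -3.7] 0.17486691337396904
```

View pics/g3.png

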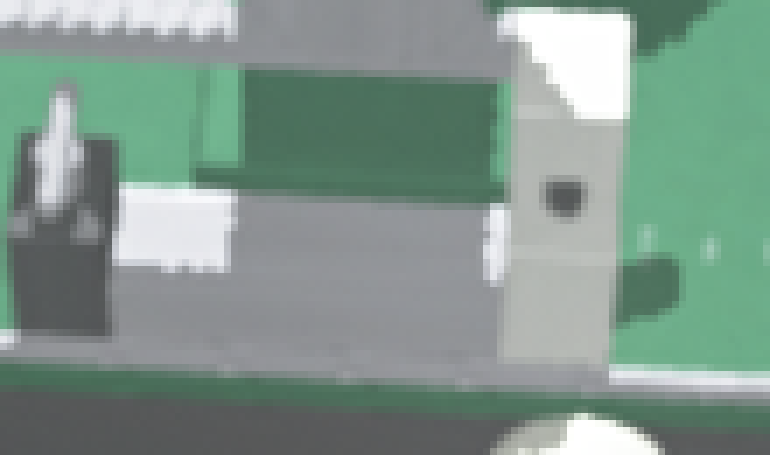

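Emit:
arm_command:
  deltas:
    - [[0,0,-0.003],[0,0,0]]
    - [[0,-0.01,-0.008],[0,0,0]]
    - [[0,-0.03,-0.01],[0,0,0]]
    - [[0,-0.06,-0.01],[0,0,0]]
    - [[0,-0.09,-0.01],[0,0,0]]
    - [[0,-0.1,-0.01],[0,0,0]]
    - [[0,-0.1,-0.01],[0,0,0]]

```text
time_s: 10.68
position: [493.2, 36.2, 303.0]
tool_rot: [-0.705, -0.054, 0.049, 0.705]
force: [0.4, -0.6, -0.5]
gripper_width: 0.8
```

```bash
python3 gap.py g4; python3 - <<'E'
from h import *
im=viewer.read_camera("top"); cv2.imwrite("pics/t4.png",cv2.resize(im[120:300,170:490],None,fx=2.5,fy=2.5))
im=viewer.read_camera("scene"); cv2.imwrite("pics/s4.png",im)
E
```

```text
[-63.6  18.1 303. ] 10.6833 F rig [0.3, -0.6] -0.45066226698558703
```

View pics/g4.png

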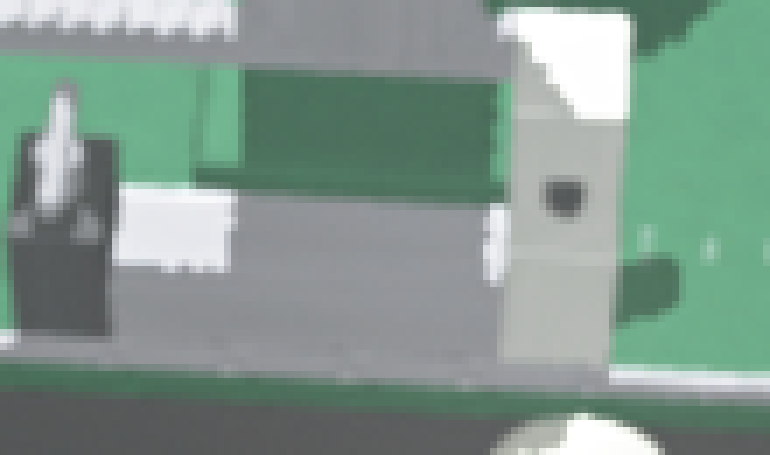

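View pics/s4.png

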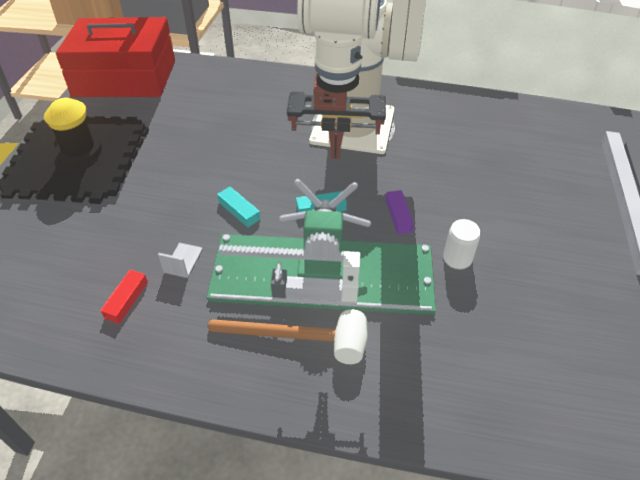

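View pics/t4.png

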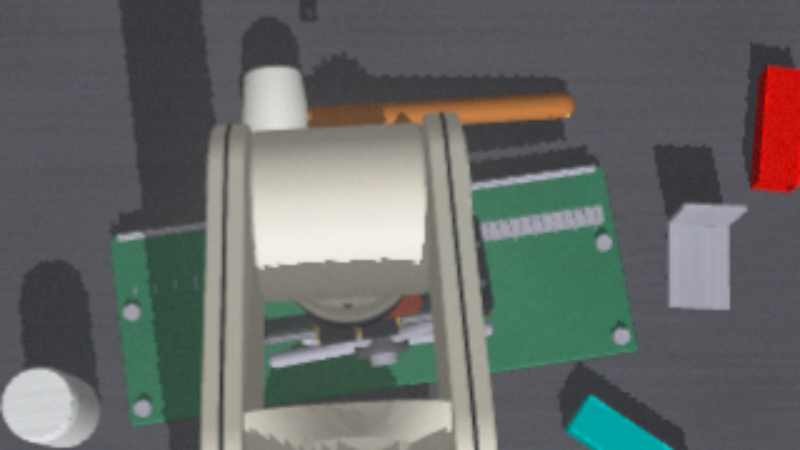

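The scene crop shows the stop's edge at x≈502 and the sample's end at ≈499, so the gap is under one pixel (about 1 mm). The sample is still against the fence, and nothing moved when the finger was withdrawn. The mallet, can and offcut are where they were.

```bash
python3 - <<'E'
from station import r
print(r.hand_in())
E
```

```text
the job is handed in; nothing more can be done
None
```

I turned the star wheel about 2.2 rad by pushing two spokes in turn with the closed fingers. This brought the sliding stop up to the sample's free end, and I handed the job in at about 11 s.

- **Gap:** the last scene crop shows the stop less than one pixel from the sample, so about 1 mm or touching (one pixel is about 2.2 mm there). I set the final gap by eye in that crop. The top view could not confirm it because the arm was in the way.
- **Contact:** the readings after each push showed only a 1–5 N sideways load at the finger, near the wheel's own friction. There was no rise that would mean the stop had jammed.
- **Surroundings:** the sample still lies against the end fence. The stop did not move when the fingers were withdrawn, and the mallet, can and offcut look unmoved.

No check failed. My two gap estimates on the way in differed by about 1 mm (4.1 mm worked out from the wheel angle, 5 mm from the image), which is well inside the 5 mm allowed.

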